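Put the lids back on the washed storage canisters

TASK

The four stoneware storage canisters are washed and dry: put its own wooden lid back on each of them - the large round, the small round, the square and the oblong one - so that every lid drops into the mouth and lies flat and fully down on the rim. Set the lids down gently, leave the canisters standing where they are, and do not disturb the mug among them.

Things in the scene. Friction and masses are not known exactly. Their poses are not given: they have to be found in the camera images.
- crock_large: The large round canister: 116 mm outside diameter, rim 76 mm high, mouth 104 mm across. Glazed grey-beige stoneware, open at the top and empty, loose but heavy (about 0.7 kg); wall 6 mm, floor 6 mm. Origin: centre of the underside; z up. Lid seated: the lid's origin is 68 mm above this origin, on the same axis.
- crock_small: The small round canister: 84 mm outside diameter, rim 72 mm high, mouth 72 mm across. Glazed grey-beige stoneware, open at the top and empty, loose but heavy (about 0.7 kg); wall 6 mm, floor 6 mm. Origin: centre of the underside; z up. Lid seated: the lid's origin is 64 mm above this origin, on the same axis.
- tub_square: The square canister: 100 x 100 mm outside, rim 70 mm high, mouth 88 x 88 mm. x and y run along its sides. Glazed grey-beige stoneware, open at the top and empty, loose but heavy (about 0.7 kg); wall 6 mm, floor 6 mm. Origin: centre of the underside; z up. Lid seated: the lid's origin is 62 mm above this origin, on the same axis. The lid fits at any quarter turn.
- tub_oblong: The oblong canister: 84 mm along its x by 140 mm along its y outside, rim 58 mm high, mouth 72 x 128 mm. Glazed grey-beige stoneware, open at the top and empty, loose but heavy (about 0.7 kg); wall 6 mm, floor 6 mm. Origin: centre of the underside; z up. Lid seated: the lid's origin is 50 mm above this origin, on the same axis. The lid fits either way round, long side on long side.
- lid_large: The large round lid, for the large round canister: plate 122 mm across, boss 90 mm. Brown wood, about 0.1 kg, right way up. From below: 8 mm boss (7 mm play all round in the mouth), 8 mm plate (overhangs the canister 3 mm), handle to 48 mm height. Origin: centre of the boss's underside. Handle: knob at the centre, head 30 mm across from 28 to 45 mm height, thinner neck below.
- lid_small: The small round lid, for the small round canister: plate 90 mm across, boss 58 mm. Brown wood, about 0.1 kg, right way up. From below: 8 mm boss (7 mm play all round in the mouth), 8 mm plate (overhangs the canister 3 mm), handle to 48 mm height. Origin: centre of the boss's underside. Handle: knob at the centre, head 30 mm across from 28 to 45 mm height, thinner neck below.
- lid_square: Square lid, for the square canister: plate 106 x 106 mm, boss 74 x 74 mm, sides along x and y. Brown wood, about 0.1 kg, right way up. From below: 8 mm boss (7 mm play all round in the mouth), 8 mm plate (overhangs the canister 3 mm), handle to 48 mm height. Origin: centre of the boss's underside. Handle: bar over the centre, along x, 60 long, 16 wide, from 30 to 48 mm height, on two feet.
- lid_oblong: Oblong lid, for the oblong canister: plate 90 mm along its x by 146 mm along its y, boss 58 x 114 mm. Brown wood, about 0.1 kg, right way up. From below: 8 mm boss (7 mm play all round in the mouth), 8 mm plate (overhangs the canister 3 mm), handle to 48 mm height. Origin: centre of the boss's underside. Handle: bar over the centre, along y, 70 long, 16 wide, from 30 to 48 mm height, on two feet.
- mug: A white ceramic mug standing among the lids and canisters, 76 mm across, 82 mm high, its handle at its +y side. Not to be disturbed. Origin: centre of the underside; z up.
Not all that is in view belongs to the job. What is shaped like the lid_square but yellow is not meant.

How it is judged:
By the outcome, as a careful person would: the job done as asked, in the order asked, and still so for the second after the job is handed in, with the robot touching nothing.
It also fails if it takes over 112 s, if anything falls off the work surface, if the arm or the gripper's body presses on something with over 40 N, if the wrist force passes 120 N, or if a joint passes its speed limit or range.

ROBOT

A 6-joint arm with a two-finger parallel gripper is mounted at the origin on the work surface. World frame = base frame: x ahead of the robot, y to its left, z up, the work surface at z = 0. Lengths are in m, angles in rad, forces in N, time in s.
With the tool pointing down it reaches from about 0.3 to 0.75 m from the base axis. Payload 8.5 kg.
Tool frame: the origin (TCP) lies on the front face of the gripper's body, between the roots of the fingers; the fingertips stand 73 mm ahead of it and the grasp point (between the pads) lies 54 mm ahead of it; z points along the fingers, y is the line along which they close (so a half turn about z gives the same grasp; the last joint's range is limited). The gripper opens to 85 mm and grips with 20 to 120 N. Pads are 22 mm wide; open, the fingers measure 114 mm over their backs; the gripper's body (76 mm by 85 mm) begins 54 mm behind the grasp point. The pads swing forward as they close: fully open they stand 13 mm farther back than shut.
Start: joints at [-1.402, 0.381, 1.297, -0, 1.464, -0.215], TCP at [0.206, -0.51, 0.304] pointing down, gripper open.
Joint ranges: [-3.11, 3.11], [-0.89, 2.33], [0.22, 2.48], [-1.42, 4.56], [0.17, 2.85], [-2.88, 2.88]. Speed limits (rad/s): [2.39, 2.39, 3.14, 3.14, 3.14, 3.14].

INTERFACE

Orientations are given as a unit quaternion [w, x, y, z].
In Python, from workcell import env gives the robot as it stands.
- The arm moves only by the tool play_rows, never from a script. Its argument "steps" is a list of rows, each a list of 3 entries, a list of its own where there are three numbers: the shift along the tool's x, y, z in m, then the turn, a rotation vector about the tool's x, y, z in degrees, then the opening, from -1 (shut) to 1 (fully open), so that 0 is half open. A call has 1 to 12 rows; each row shifts and turns the commanded pose from where the row before left it, along the tool's axes as they then stand; what a row does not reach is not made up. A row lasts 1/10 s, in which the tool goes at most 50 mm and 8.59 degrees, less where a joint would pass 70% of its speed; a pose out of reach is approached as far as the arm can. A call with a gripper value outside its range is refused whole. The fingers move at their own pace and stop on an object; the grip force is fixed at half the most. Time passes only in rows, so rows that do not move let the fingers close. It gives the time, the measured TCP pose, the force, the opening and the grip force at its end, in the units of the state.
- env.sense(): the state, without advancing time (a new reading comes with each control period).
- env.get_image(name): name is "side" or "top"; returns a dict with "color" (384x512x3 uint8, red, green, blue), "fx", "fy", "cx", "cy" (pixels), "R" (3x3) and "t" (3): a world point X has camera coordinates R X + t. Camera axes: x right, y down, z forward; pixel columns grow to the right and rows downward; lengths in m; the calibration is good to about 2 mm. A picture is of the moment at which its call begins. There is no depth.
- env.job_done(): hands the job in; it is judged then, once.
The state is a dict: "clock": time; "joint_positions": joint angles; "qvel": joint speeds; "joint_efforts": joint torques, N m; "tool_pos": TCP position; "ee_rot": TCP orientation; "wrist_force": force on the tool from outside, world axes, zero at the start; "moment": the same for the moment, N m; "finger_gap": finger opening in m; "grip_force": force on a finger pad.
Only numpy, scipy, OpenCV 4.12 (cv2) and the standard library are available. Lean on these libraries where they do the work, as an engineer would, in place of code of your own. Each camera call takes 0.05 s, during which the arm holds its last target. There are 200 camera calls.

## Working session

There is one attempt and no reset: what is moved stays moved. The work goes in short steps, Python scripts to look and compute and a tool call to move; the robot and the scene stay as the last step left them, time stands still between calls to the robot, and variables do not carry over. Pictures are saved under pics/ and viewed, at most 17 in all, crops included, and the job is handed in when it is done.

Besides the shell and the picture viewer there is one more tool, called as name(argument=value, ...) on one line, values as JSON. play_rows: Moves the arm, as the interface text tells. Its arguments: {"type":"object","properties":{"steps":{"type":"array","items":{"type":"array"}}},"required":["steps"]}

```bash
mkdir -p pics
cat > h.py <<'E'
import numpy as np, cv2
from workcell import env
def shot(n,f):
    d=env.get_image(n); cv2.imwrite(f,d["color"][:,:,::-1]); np.savez(f[:-4]+'.npz',**d); return d
def ray(d,u,v):
    R=np.array(d["R"]);t=np.array(d["t"]); c=-R.T@t
    r=R.T@np.array([(u-d["cx"])/d["fx"],(v-d["cy"])/d["fy"],1]); return c,r
def onz(d,u,v,z):
    c,r=ray(d,u,v); return c+r*(z-c[2])/r[2]
def proj(d,X):
    x=np.array(d["R"])@np.array(X)+np.array(d["t"]); return d["fx"]*x[0]/x[2]+d["cx"],d["fy"]*x[1]/x[2]+d["cy"]
def tri(d1,p1,d2,p2):
    c1,r1=ray(d1,*p1);c2,r2=ray(d2,*p2)
    s=np.linalg.lstsq(np.c_[r1,-r2],c2-c1,rcond=None)[0]
    a=c1+s[0]*r1;b=c2+s[1]*r2; return (a+b)/2,np.linalg.norm(a-b)
E
python3 - <<'E'
from h import *
for n in("top","side"):
    d=shot(n,f"pics/{n}0.png"); R=np.array(d["R"]); print(n,d["fx"],-R.T@d["t"],R[2])
print(env.sense())
E
```

```text
top 484.71533273885973 [0.21937693 0.00860139 1.55692696] [ 0.13359272 -0.00390912 -0.99102861]
side 432.204605434215 [0.07034579 0.81059305 0.71611917] [ 0.33599512 -0.72070216 -0.60637915]
{'clock': 0.1, 'joint_positions': array([-1.40231993e+00,  3.81169396e-01,  1.29814236e+00,  4.17641436e-06,
        1.46360724e+00, -2.15316220e-01]), 'qvel': array([-0.00156907, -0.00274262, -0.00348987,  0.00035515,  0.0006065 ,
       -0.00037111]), 'joint_efforts': array([ 4.99426620e-03, -4.49218869e+01, -2.31654435e+01, -9.57575071e-05,
        3.70191250e-03, -2.26763495e-05]), 'tool_pos': array([ 0.20590515, -0.50983295,  0.30336593]), 'ee_rot': array([-6.62943537e-04,  9.81644162e-01,  1.90720476e-01,  1.76055607e-05]), 'wrist_force': array([-0.36705588, -0.47933184, -0.29744906]), 'moment': array([-0.00587782,  0.00251087, -0.00321424]), 'grip_force': 0.0, 'finger_gap': 0.08510767260536445}
```

View pics/top0.png

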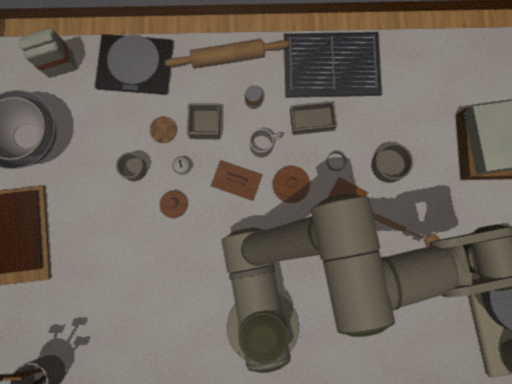

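View pics/side0.png

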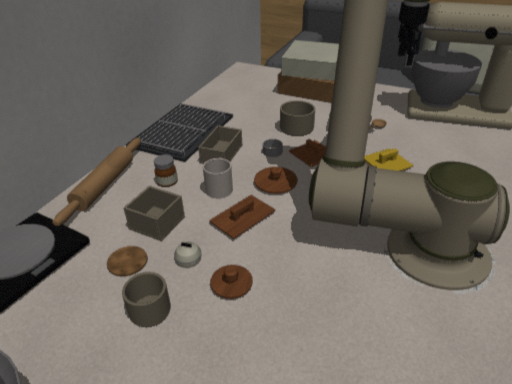

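Top view: lids are at px small (174,204), oblong (237,180), large (291,183) and square (345,190, partly behind the arm). Canisters are at small (132,165), square (205,121), oblong (313,118) and large (392,162), with the mug at (263,140). The yellow decoy is at side px (388,160).

Next I take zoomed crops of both views.

Run:
```python
from h import *
a=cv2.imread('pics/top0.png'); c=a[90:225,100:420]; cv2.imwrite('pics/topc.png',cv2.convertScaleAbs(cv2.resize(c,None,fx=2.5,fy=2.5,interpolation=cv2.INTER_CUBIC),alpha=1.5))
d=np.load('pics/top0.npz'); s=np.load('pics/side0.npz')
im=d["color"]; hsv=cv2.cvtColor(im,cv2.COLOR_RGB2HSV)
for n,p in dict(small=(174,204),obl=(237,180),large=(291,183),sq=(345,190),Csm=(132,165),Csq=(205,121),Cob=(313,118),Cla=(392,162),mug=(263,140),table=(220,220),plate=(163,129)).items():
    print(n,im[p[1],p[0]],hsv[p[1],p[0]],onz(d,*p,.02 if n[0]!='C' else .07).round(3))
```

```text
small [98 66 52] [  9 120  98] [0.389 0.274 0.02 ]
obl [93 64 45] [ 12 132  93] [0.462 0.073 0.02 ]
large [93 60 42] [ 11 140  93] [ 0.449 -0.1    0.02 ]
sq [60 44 33] [ 12 115  60] [ 0.423 -0.273  0.02 ]
Csm [99 92 80] [19 49 99] [0.508 0.397 0.07 ]
Csq [100  92  80] [ 18  51 100] [0.645 0.169 0.07 ]
Cob [92 85 76] [17 44 92] [ 0.648 -0.173  0.07 ]
Cla [95 89 76] [21 51 95] [ 0.501 -0.414  0.07 ]
mug [138 131 126] [ 13  22 138] [ 0.592 -0.014  0.02 ]
table [142 136 131] [ 14  20 142] [0.335 0.128 0.02 ]
plate [109  80  53] [ 14 131 109] [0.635 0.311 0.02 ]
```

View pics/topc.png

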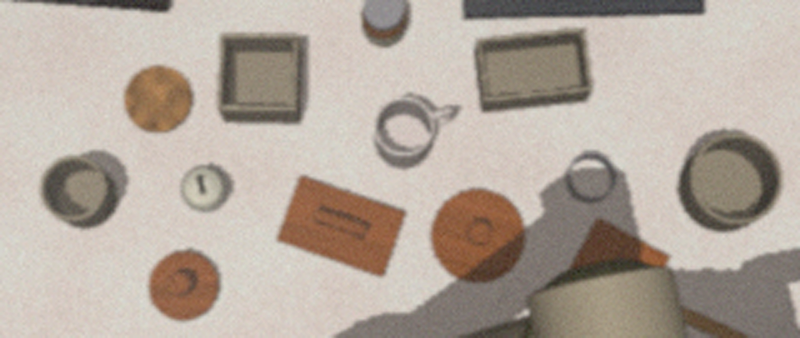

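```bash
cat >> h.py <<'E'
def blob(d,p,lo,hi,k=3):
    hsv=cv2.cvtColor(cv2.GaussianBlur(d["color"],(3,3),0),cv2.COLOR_RGB2HSV)
    m=cv2.morphologyEx(cv2.inRange(hsv,lo,hi),cv2.MORPH_CLOSE,np.ones((k,k)))
    cs=cv2.findContours(m,cv2.RETR_EXTERNAL,cv2.CHAIN_APPROX_NONE)[0]
    c=max(cs,key=lambda c:cv2.pointPolygonTest(c,p,True)) 
    return cv2.convexHull(c)[:,0].astype(float)
def foot(d,hull,zt,zb):
    "footprint (mm) of an upright prism between zb and zt from its outline"
    P=[cv2.convexHull(np.float32([onz(d,u,v,z)[:2]*1000 for u,v in hull])) for z in(zt,zb)]
    return cv2.intersectConvexConvex(*P)[1]
def cen(q):
    m=cv2.moments(q); return np.array([m['m10'],m['m01']])/m['m00']
WOOD=((0,85,25),(16,255,255)); STONE=((8,30,15),(40,90,125))
E
python3 - <<'E'
from h import *
t=dict(np.load('pics/top0.npz')); s=dict(np.load('pics/side0.npz'))
O={'Lsmall':((174,204),(231,287),.016,.008,WOOD),'Lobl':((237,186),(250,222),.016,.008,WOOD),'Llarge':((291,190),(275,187),.016,.008,WOOD),
'Lsq':(None,(309,160),.016,.008,WOOD),
'Csmall':((132,165),(147,300),.072,0,STONE),'Csq':((205,121),(155,215),.07,0,STONE),'Cobl':((313,118),(220,148),.058,0,STONE),'Clarge':((392,162),(297,118),.076,0,STONE)}
for n,(pt,ps,zt,zb,c) in O.items():
    for v,d,p in(('top',t,pt),('side',s,ps)):
        if p is None: continue
        h=blob(d,p,*c); q=foot(d,h,zt,zb); (_,wh,a)=cv2.minAreaRect(q)
        print(n,v,'bbox',h.min(0),h.max(0),'cen',cen(q).round(1),'size',np.round(wh,1),'ang',round(a,1))
E
```

```text
Lsmall top bbox [160. 191.] [186. 217.] cen [390.8 278.4] size [81.2 82.7] ang 44.5
Lsmall side bbox [211. 265.] [251. 298.] cen [388.7 278. ] size [84.6 84.1] ang 80.5
Lobl top bbox [212. 161.] [260. 199.] cen [463.7  75.3] size [141.7  86. ] ang 69.3
Lobl side bbox [210. 195.] [273. 238.] cen [462.   75.3] size [142.   85.4] ang 69.3
Llarge top bbox [273. 166.] [309. 201.] cen [ 448.  -100.1] size [115.6 112.8] ang 88.8
Llarge side bbox [254. 167.] [296. 193.] cen [ 445.7 -100.9] size [114.6 115.4] ang 82.1
Lsq side bbox [290. 140.] [326. 166.] cen [ 404.7 -276.8] size [104.5 108.3] ang 63.0
Csmall top bbox [116. 152.] [146. 180.] cen [511.1 407.6] size [77.4 76.8] ang 0.6
Csmall side bbox [106. 251.] [170. 327.] cen [538.5 387.6] size [ 84.  149.4] ang 57.4
Csq top bbox [186. 103.] [221. 138.] cen [655.1 175. ] size [104.7  96.4] ang 88.8
Csq side bbox [123. 164.] [184. 241.] cen [668.2 133.9] size [116.2 223.4] ang 11.4
Cobl top bbox [290. 101.] [336. 134.] cen [ 660.8 -176.1] size [ 83.2 142.8] ang 6.4
Cobl side bbox [198. 125.] [242. 164.] cen [ 661.7 -183.9] size [ 84.8 142.4] ang 4.6
Clarge top bbox [371. 142.] [413. 182.] cen [ 506.4 -421.4] size [109.9 113.6] ang 68.5
Clarge side bbox [253.   0.] [509. 290.] cen [ 367.1 -774.2] size [ 617.4 2094.2] ang 20.1
```

Run:
```python
from h import *
t=dict(np.load('pics/top0.npz')); s=dict(np.load('pics/side0.npz'))
O={'Csmall':((147,300),(120,270,175,327),.072,(511.1,407.6)),'Csq':((155,215),(122,183,188,240),.07,(655,175)),'Clarge':((297,118),(274,98,318,138),.076,(506.4,-421.4))}
for n,(p,(x0,y0,x1,y1),zt,cc) in O.items():
    im=np.full_like(s["color"],255); im[y0:y1,x0:x1]=s["color"][y0:y1,x0:x1]; d=dict(s,color=im)
    h=blob(d,p,(8,30,15),(40,110,125),1);
    for z in (zt-.015,zt,zt+.015):
        q=foot(d,h,z,0); (_,wh,a)=cv2.minAreaRect(q)
        print(n,z,h.min(0),h.max(0),'cen',cen(q).round(1),'size',np.round(wh,1),'ang',round(a,1))
# far rim edge: top silhouette outermost point vs side topmost => rim height
for n,p in dict(Csq=(205,121),Cobl=(313,118)).items():
    print(n,cv2.approxPolyDP(np.int32(blob(t,p,*STONE)),4,True)[:,0].tolist())
print('Cobl side',cv2.approxPolyDP(np.int32(blob(s,(220,148),*STONE)),4,True)[:,0].tolist())
c=s["color"][90:340,90:340]; cv2.imwrite('pics/sidec.png',cv2.convertScaleAbs(cv2.resize(c,(600,600),interpolation=cv2.INTER_CUBIC)[:,:,::-1],alpha=1.6))
```

```text
Csmall 0.056999999999999995 [120. 270.] [170. 325.] cen [520.4 397. ] size [ 85.1 103.1] ang 42.4
Csmall 0.072 [120. 270.] [170. 325.] cen [515.  402.3] size [82.3 88.1] ang 42.4
Csmall 0.087 [120. 270.] [170. 325.] cen [509.8 407.7] size [88.3 64.2] ang 23.8
Csq 0.05500000000000001 [123. 186.] [184. 238.] cen [660.1 166.8] size [116.1 114.5] ang 88.1
Csq 0.07 [123. 186.] [184. 238.] cen [652.8 174.7] size [100.6  99.3] ang 88.1
Csq 0.085 [123. 186.] [184. 238.] cen [645.6 182.5] size [85.2 84.2] ang 88.1
Clarge 0.061 [277. 100.] [315. 136.] cen [ 508.9 -436.4] size [118.2 144.8] ang 17.1
Clarge 0.076 [277. 100.] [315. 136.] cen [ 503.6 -421.3] size [112.7 112.2] ang 67.2
Clarge 0.091 [277. 100.] [315. 136.] cen [ 498.4 -406.3] size [88.7 90.3] ang 67.2
Csq [[219, 104], [220, 137], [189, 137], [188, 105]]
Cobl [[334, 102], [333, 129], [293, 134], [291, 106]]
Cobl side [[241, 130], [242, 145], [230, 161], [199, 163], [198, 146], [217, 125]]
```

View pics/sidec.png

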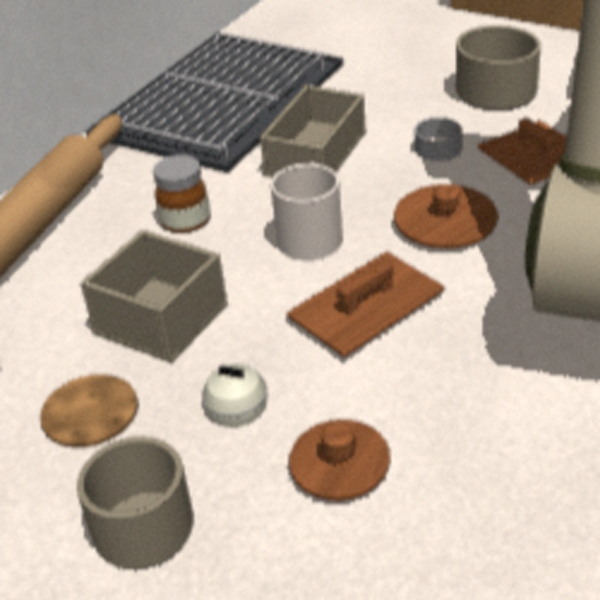

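Checked against the given rim and plate heights, both views agree on position within 1–5 mm and on size within about 8 mm. I start with the large lid.

play_rows(steps=[[[0,0,0.035],[0,0,7.35],0],[[0,0,0.035],[0,0,7.35],0],[[0,0,0.035],[0,0,7.35],0],[[0.02,-0.034,0],[0,0,0],0],[[0.024,-0.041,0],[0,0,0],0],[[0.024,-0.041,0],[0,0,0],0],[[0.024,-0.041,0],[0,0,0],0],[[0.024,-0.041,0],[0,0,0],0],[[0.024,-0.041,0],[0,0,0],0],[[0.024,-0.041,0],[0,0,0],0],[[0.024,-0.041,0],[0,0,0],0],[[0.024,-0.041,0],[0,0,0],0]])

```text
clock: 1.3
tool_pos: [0.4189, -0.1464, 0.1989]
ee_rot: [-0.0, 1.0, -0.001, -0.0]
wrist_force: [0.5, -0.5, 0.2]
finger_gap: 0.043
grip_force: 0.0
```

```bash
cat >> h.py <<'E'
from scipy.spatial.transform import Rotation as Ro
def go(x,y,z,phi=None):
    "tool-axis shift (mm) from now to target mm, turn about tool z to reach tool-x heading phi (deg)"
    s=env.sense(); q=s['ee_rot']; R=Ro.from_quat([*q[1:],q[0]]).as_matrix()
    f=np.degrees(np.arctan2(R[1,0],R[0,0])); print('t',round(s['clock'],1),'pos',(s['tool_pos']*1000).round(1),'phi',round(f,1),'tilt',R[:,2].round(3),'gap',round(s['finger_gap'],3),'F',s['wrist_force'].round(1),'j1,6',s['joint_positions'][[0,5]].round(2))
    print('shift',(R.T@(np.array([x,y,z])-s['tool_pos']*1000)).round(1),'turn',None if phi is None else round((f-phi+180)%360-180,1))
E
python3 - <<'E'
from h import *
go(447,-100.5,120,0)
t=shot('top','pics/t1.png')
for n,p in dict(sq=(349,200)).items():
    h=blob(t,p,*WOOD); q=foot(t,h,.016,.008); print(n,h.min(0),h.max(0),cen(q),cv2.minAreaRect(q))
E
```

```text
t 1.3 pos [ 418.9 -146.4  198.9] phi -0.1 tilt [-0.  0. -1.] gap 0.043 F [ 0.5 -0.5  0.2] j1,6 [-0.6   0.97]
shift [ 28.  -45.9  78.9] turn -0.1
sq [332. 183.] [366. 219.] [ 387.95583854 -285.56741721] ((390.3233337402344, -284.58856201171875), (77.19660949707031, 102.62203979492188), 59.4047966003418)
```

View pics/t1.png

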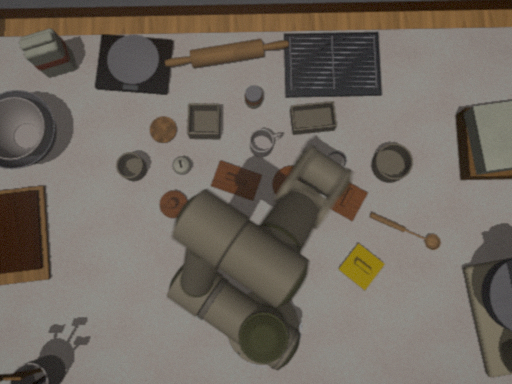

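The square lid is still partly behind the arm (around px (350,198)). I carry on with the large lid.

play_rows(steps=[[[0.014,-0.023,0.02],[0,0,0],0.4],[[0.014,-0.023,0.02],[0,0,0],0.4],[[0,0,0.02],[0,0,0],0.4],[[0,0,0.02],[0,0,0],0.4],[[0,0,0.015],[0,0,0],0.4],[[0,0,0.012],[0,0,0],0.4],[[0,0,0],[0,0,0],-1],[[0,0,0],[0,0,0],-1],[[0,0,0],[0,0,0],-1],[[0,0,0],[0,0,0],-1],[[0,0,0],[0,0,0],-1]])

```text
clock: 2.45
tool_pos: [0.4465, -0.1024, 0.0924]
ee_rot: [0.0, 1.0, -0.001, 0.0]
wrist_force: [-0.9, -1.0, 4.3]
finger_gap: 0.028
grip_force: 59.6
```

Run:
```python
from h import *
go(505.5,-421.4,200,0)
s=shot('side','pics/s1.png'); c=s["color"][120:260,200:400]; cv2.imwrite('pics/s1c.png',cv2.convertScaleAbs(cv2.resize(c,(800,560),interpolation=cv2.INTER_CUBIC)[:,:,::-1],alpha=1.6))
```

```text
t 2.5 pos [ 446.5 -102.4   92.4] phi -0.1 tilt [ 0.001 -0.001 -1.   ] gap 0.028 F [-0.9 -1.   4.3] j1,6 [-0.48  1.09]
shift [  59.4  319.  -107.3] turn -0.1
```

View pics/s1c.png

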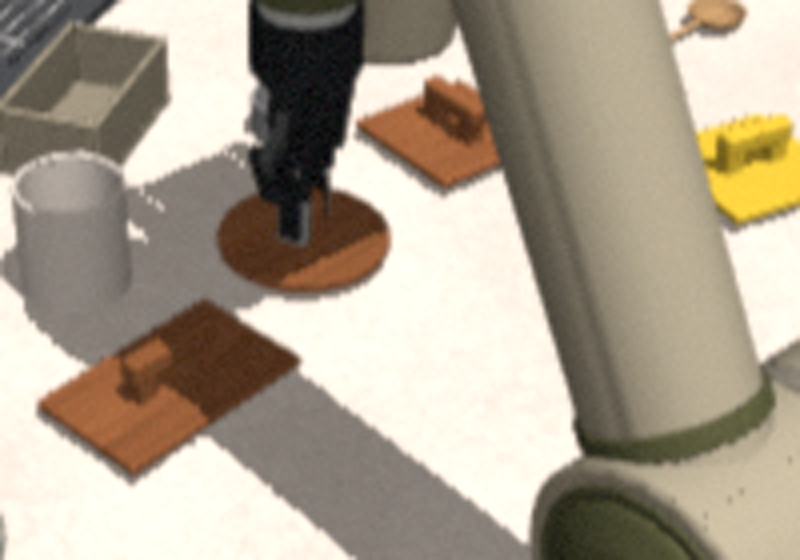

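The side crop shows the fingers closed on the large lid's knob at about px (273,178), with the plate still flat. I lift and carry it.

play_rows(steps=[[[0,0,-0.02],[0,0,0],-1],[[0,0,-0.04],[0,0,0],-1],[[0,0,-0.04],[0,0,0],-1],[[0.004,0.02,-0.01],[0,0,0],-1],[[0.007,0.04,0],[0,0,0],-1],[[0.007,0.04,0],[0,0,0],-1],[[0.007,0.04,0],[0,0,0],-1],[[0.007,0.04,0],[0,0,0],-1],[[0.007,0.04,0],[0,0,0],-1],[[0.007,0.04,0],[0,0,0],-1],[[0.007,0.035,0],[0,0,0],-1],[[0.006,0.025,0],[0,0,0],-1]])

```text
clock: 3.7
tool_pos: [0.5048, -0.4245, 0.2014]
ee_rot: [-0.0, 1.0, -0.001, -0.0]
wrist_force: [-0.1, 0.1, -1.0]
finger_gap: 0.0278
grip_force: 59.7
```

Run:
```python
from h import *
go(505.5,-421.4,170,0)
t=shot('top','pics/t2.png')
s=shot('side','pics/s2.png')
for n,p in dict(sq=(349,200)).items():
    h=blob(t,p,*WOOD); q=foot(t,h,.016,.008); print(n,h.min(0),h.max(0),cen(q),cv2.minAreaRect(q))
a=t["color"][110:250,310:450];b=s["color"][70:210,220:360]
cv2.imwrite('pics/2c.png',cv2.convertScaleAbs(cv2.resize(np.hstack([a,b]),(800,400),interpolation=cv2.INTER_CUBIC)[:,:,::-1],alpha=1.6))
```

```text
t 3.7 pos [ 504.8 -424.5  201.4] phi -0.1 tilt [-0.  0. -1.] gap 0.028 F [-0.1  0.1 -1. ] j1,6 [-0.88  0.69]
shift [ 0.7 -3.  31.4] turn -0.1
sq [386. 220.] [405. 230.] [ 307.20560946 -429.02311277] ((306.2653503417969, -428.9852600097656), (64.88252258300781, 13.003153800964355), 61.82798385620117)
```

View pics/2c.png

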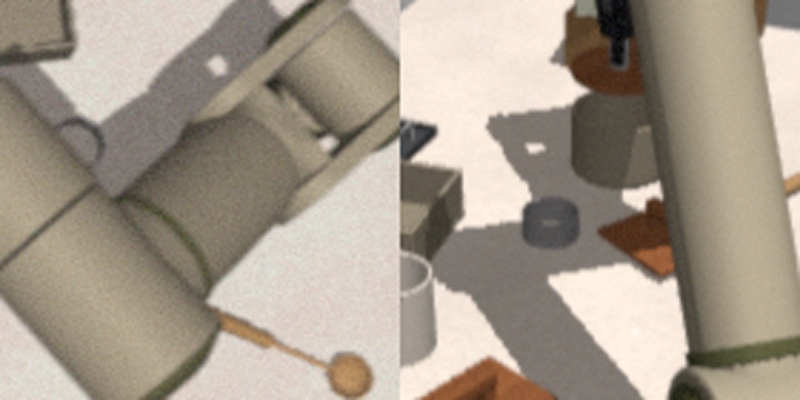

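The side crop shows the large lid hanging level above the large canister. I lower it slowly.

play_rows(steps=[[[0.001,-0.003,0.01],[0,0,0],-1],[[0,0,0.01],[0,0,0],-1],[[0,0,0.006],[0,0,0],-1],[[0,0,0.005],[0,0,0],-1],[[0,0,0.004],[0,0,0],-1],[[0,0,0.003],[0,0,0],-1],[[0,0,0.002],[0,0,0],-1],[[0,0,0],[0,0,0],-1],[[0,0,0],[0,0,0],-1]])

```text
clock: 4.7
tool_pos: [0.5061, -0.4194, 0.1621]
ee_rot: [0.0, 1.0, -0.001, 0.0]
wrist_force: [-0.3, -0.7, -0.9]
finger_gap: 0.0278
grip_force: 59.7
```

play_rows(steps=[[[0,0.001,0.001],[0,0,0],-1],[[0,0,0.001],[0,0,0],-1],[[0,0,0],[0,0,0],-1],[[0,0,0],[0,0,0],-1]])

```text
clock: 5.1
tool_pos: [0.5061, -0.4205, 0.1605]
ee_rot: [0.0, 1.0, -0.001, 0.0]
wrist_force: [-0.9, -1.0, 4.2]
finger_gap: 0.0278
grip_force: 60.2
```

Contact came at the seated height (68.1 mm above table grasp height). I release and leave.

play_rows(steps=[[[0,0,0],[0,0,0],0.3],[[0,0,0],[0,0,0],0.4],[[0,0,0],[0,0,0],0.4],[[0,0,-0.015],[0,0,0],0.4],[[0,0,-0.03],[0,0,0],0.4],[[0,0,-0.03],[0,0,0],0.4],[[-0.008,-0.035,0],[0,0,0],0.4],[[-0.008,-0.047,0],[0,0,0],0.4],[[-0.008,-0.047,0],[0,0,0],0.4],[[-0.008,-0.047,0],[0,0,0],0.4],[[-0.008,-0.047,0],[0,0,0],0.4],[[-0.008,-0.047,0],[0,0,0],0.4]])

```text
clock: 6.3
tool_pos: [0.4576, -0.1484, 0.235]
ee_rot: [-0.0, 1.0, -0.001, 0.0]
wrist_force: [1.2, 0.2, 1.0]
finger_gap: 0.0599
grip_force: 0.0
```

play_rows(steps=[[[-0.008,-0.047,0],[0,0,0],0.4],[[-0.008,-0.047,0],[0,0,0],0.4],[[-0.008,-0.047,0],[0,0,0],0.4],[[-0.008,-0.047,0],[0,0,0],0.4],[[-0.008,-0.047,0],[0,0,0],0.4],[[-0.008,-0.047,0],[0,0,0],0.4],[[-0.008,-0.047,0],[0,0,0],0.4],[[-0.008,-0.047,0],[0,0,0],0.4],[[-0.004,-0.03,0],[0,0,0],0.4]])

```text
clock: 7.2
tool_pos: [0.3896, 0.2585, 0.235]
ee_rot: [-0.0, 1.0, 0.001, 0.0]
wrist_force: [0.3, -0.4, -0.3]
finger_gap: 0.0598
grip_force: 0.0
```

Run:
```python
from h import *
go(390,278,92.5,0)
t=shot('top','pics/t3.png'); s=shot('side','pics/s3.png')
for n,v,d,p,zt,zb in (('sq','t',t,(349,200),.016,.008),('sq','s',s,(309,155),.016,.008),('large','t',t,(392,162),.084,.076),('large','s',s,(297,112),.084,.076)):
    h=blob(d,p,*WOOD); q=foot(d,h,zt,zb); print(n,v,h.min(0),h.max(0),cen(q),cv2.minAreaRect(q))
for d,n,pt in((t,'t',(392,162)),):
    h=blob(d,(313,118),*STONE); q=foot(d,h,.058,0); print('Cobl',cen(q),cv2.minAreaRect(q)[2])
a=t["color"][110:250,310:450];b=s["color"][70:210,220:360]
cv2.imwrite('pics/3c.png',cv2.convertScaleAbs(cv2.resize(np.hstack([a,b]),(800,400),interpolation=cv2.INTER_CUBIC)[:,:,::-1],alpha=1.6))
```

```text
t 7.2 pos [389.6 258.5 235. ] phi 0.1 tilt [ 0.  0. -1.] gap 0.06 F [ 0.3 -0.4 -0.3] j1,6 [0.33 1.9 ]
shift [  0.4 -19.4 142.6] turn 0.1
sq t [325. 178.] [366. 219.] [ 396.68497367 -273.90498867] ((396.668701171875, -273.769287109375), (101.75982666015625, 101.37284088134766), 58.91036605834961)
sq s [290. 139.] [336. 166.] [ 397.42627266 -277.61324657] ((400.9776611328125, -278.909912109375), (100.65069580078125, 115.20045471191406), 59.36565017700195)
large t [375. 141.] [414. 179.] [ 506.5553066  -418.63511621] ((506.87261962890625, -418.38897705078125), (117.12078857421875, 116.85611724853516), 42.44071578979492)
large s [300. 103.] [314. 115.] [ 462.90479128 -417.67334326] ((461.49267578125, -417.4962158203125), (29.885669708251953, 79.48368072509766), 5.558176040649414)
Cobl [ 661.09419002 -176.45705961] 5.044154644012451
```

View pics/3c.png

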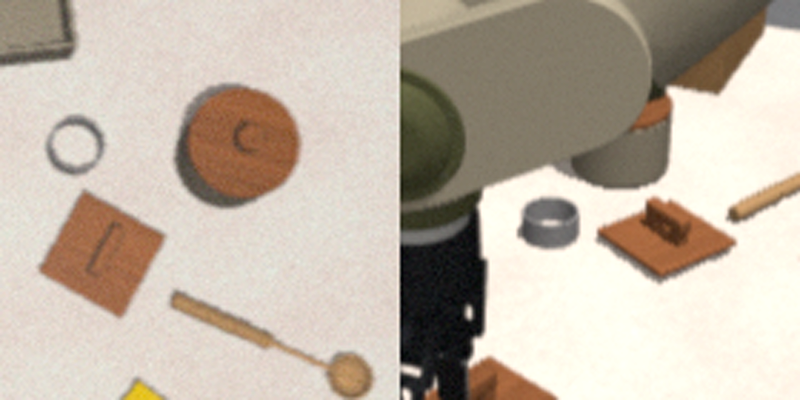

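The large lid is seated at px (395,160) in the top view, within 3 mm of the canister's axis. The square lid is now clear: centre (397,-274), bar at about -31°. Next is the small lid.

play_rows(steps=[[[0,-0.0195,0.03],[0,0,0],0.4],[[0,0,0.04],[0,0,0],0.4],[[0,0,0.03],[0,0,0],0.4],[[0,0,0.02],[0,0,0],0.4],[[0,0,0.012],[0,0,0],0.4],[[0,0,0.01],[0,0,0],0.4],[[0,0,0],[0,0,0],-1],[[0,0,0],[0,0,0],-1],[[0,0,0],[0,0,0],-1],[[0,0,0],[0,0,0],-1],[[0,0,0],[0,0,0],-1]])

```text
clock: 8.4
tool_pos: [0.3911, 0.2753, 0.0937]
ee_rot: [-0.0, 1.0, -0.0, 0.001]
wrist_force: [0.5, -2.5, 7.0]
finger_gap: 0.0278
grip_force: 59.8
```

play_rows(steps=[[[0,0,-0.02],[0,0,0],-1],[[0,0,-0.04],[0,0,0],-1],[[0,0,-0.04],[0,0,0],-1],[[0.02,-0.02,0],[0,0,0],-1],[[0.03,-0.03,0],[0,0,0],-1],[[0.03,-0.03,0],[0,0,0],-1],[[0.02,-0.02,0],[0,0,0],-1],[[0.014,-0.017,0],[0,0,0],-1],[[0.007,-0.012,0],[0,0,0],-1],[[0,0,0],[0,0,0],-1]])

```text
clock: 9.4
tool_pos: [0.5122, 0.4052, 0.1923]
ee_rot: [-0.0, 1.0, -0.0, -0.0]
wrist_force: [0.7, -0.4, -1.8]
finger_gap: 0.0273
grip_force: 59.6
```

Run:
```python
from h import *
go(511.5,407,156.5,0)
t=shot('top','pics/t4.png'); s=shot('side','pics/s4.png')
a=t["color"][100:240,80:220];b=s["color"][200:340,90:230]
cv2.imwrite('pics/4c.png',cv2.convertScaleAbs(cv2.resize(np.hstack([a,b]),(800,400),interpolation=cv2.INTER_CUBIC)[:,:,::-1],alpha=1.6))
z=s0=env.sense()['tool_pos'][2]-.0925
h=blob(s,(145,265),*WOOD); q=foot(s,h,z+.016,z+.008); print(h.min(0),h.max(0),cen(q),cv2.minAreaRect(q)[1])
```

```text
t 9.4 pos [512.2 405.2 192.3] phi -0.0 tilt [-0.  0. -1.] gap 0.027 F [ 0.7 -0.4 -1.8] j1,6 [0.49 2.06]
shift [-0.7 -1.8 35.8] turn -0.0
[107. 252.] [164. 293.] [515.50203554 404.57748404] (86.42739868164062, 100.47843170166016)
```

View pics/4c.png

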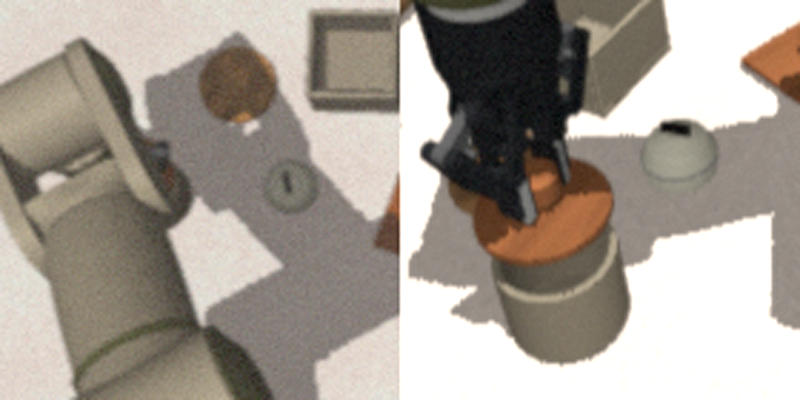

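The side crop shows the small lid level over the small canister. I lower it.

play_rows(steps=[[[-0.001,-0.002,0.01],[0,0,0],-1],[[0,0,0.008],[0,0,0],-1],[[0,0,0.006],[0,0,0],-1],[[0,0,0.004],[0,0,0],-1],[[0,0,0.003],[0,0,0],-1],[[0,0,0.002],[0,0,0],-1],[[0,0,0],[0,0,0],-1],[[0,0,0],[0,0,0],-1]])

```text
clock: 10.3
tool_pos: [0.511, 0.4063, 0.1601]
ee_rot: [-0.0, 1.0, -0.001, 0.0]
wrist_force: [-0.4, -0.4, -1.1]
finger_gap: 0.0276
grip_force: 59.6
```

play_rows(steps=[[[0,0,0.001],[0,0,0],-1],[[0,0,0.001],[0,0,0],-1],[[0,0,0],[0,0,0],-1],[[0,0,0],[0,0,0],-1]])

```text
clock: 10.7
tool_pos: [0.5109, 0.4062, 0.1579]
ee_rot: [-0.0, 1.0, -0.001, -0.0]
wrist_force: [0.2, 0.0, -1.0]
finger_gap: 0.0278
grip_force: 59.6
```

play_rows(steps=[[[0,0,0.001],[0,0,0],-1],[[0,0,0.0005],[0,0,0],-1],[[0,0,0],[0,0,0],-1],[[0,0,0],[0,0,0],-1]])

```text
clock: 11.1
tool_pos: [0.5109, 0.4062, 0.1577]
ee_rot: [-0.0, 1.0, -0.0, 0.001]
wrist_force: [-2.8, -1.4, 7.7]
finger_gap: 0.0281
grip_force: 60.5
```

play_rows(steps=[[[0,0,0],[0,0,0],0.3],[[0,0,0],[0,0,0],0.4],[[0,0,0],[0,0,0],0.4],[[0,0,-0.015],[0,0,0],0.4],[[0,0,-0.03],[0,0,0],0.4],[[0,0,-0.03],[0,0,0],0.4],[[-0.006,0.03,0],[0,0,0],0.4],[[-0.008,0.045,0],[0,0,0],0.4],[[-0.008,0.045,0],[0,0,0],0.4],[[-0.008,0.045,0],[0,0,0],0.4],[[-0.008,0.045,0],[0,0,0],0.4],[[-0.008,0.045,0],[0,0,0],0.4]])

```text
clock: 12.3
tool_pos: [0.464, 0.1497, 0.2314]
ee_rot: [0.0, 1.0, -0.0, 0.0]
wrist_force: [0.9, 0.4, -0.2]
finger_gap: 0.0599
grip_force: 0.0
```

play_rows(steps=[[[-0.007,0.045,0],[0,0,0],0.4],[[-0.007,0.045,0],[0,0,0],0.4],[[-0.007,0.045,0],[0,0,0],0.4],[[-0.007,0.045,0],[0,0,0],0.4],[[-0.007,0.045,0],[0,0,0],0.4],[[-0.007,0.045,0],[0,0,0],0.4],[[-0.007,0.045,0],[0,0,0],0.4],[[-0.007,0.045,0],[0,0,0],0.4],[[0,0,0],[0,0,7.7],0.4],[[0,0,0],[0,0,7.7],0.4],[[0,0,0],[0,0,7.7],0.4],[[0,0,0],[0,0,7.7],0.4]])

```text
clock: 13.5
tool_pos: [0.4082, -0.2089, 0.2314]
ee_rot: [-0.0, 0.963, -0.269, -0.0]
wrist_force: [0.4, 0.3, 0.7]
finger_gap: 0.0597
grip_force: 0.0
```

Run:
```python
from h import *
go(396.7,-274.5,92.5,-31)
t=shot('top','pics/t5.png'); s=shot('side','pics/s5.png')
h=blob(t,(132,160),*WOOD); q=foot(t,h,.08,.072); print('small t',cen(q),cv2.minAreaRect(q)[1])
h=blob(s,(144,282),*WOOD); q=foot(s,h,.08,.072); print('small s',cen(q),cv2.minAreaRect(q)[1])
h=blob(s,(309,155),*WOOD); q=foot(s,h,.016,.008); print('sq s',cen(q),cv2.minAreaRect(q))
h=blob(t,(205,121),*STONE); q=foot(t,h,.07,0); print('Csq',cen(q),cv2.minAreaRect(q)[1:])
h=blob(t,(237,186),*WOOD); q=foot(t,h,.016,.008); print('Lobl',cen(q),cv2.minAreaRect(q)[1:])
```

```text
t 13.5 pos [ 408.2 -208.9  231.4] phi -31.2 tilt [-0.  0. -1.] gap 0.06 F [0.4 0.3 0.7] j1,6 [-0.73  1.38]
shift [ 24.2  62.1 138.9] turn -0.2
small t [509.87672624 405.642527  ] (84.16011047363281, 81.70374298095703)
small s [539.77993719 387.37973594] (86.57477569580078, 164.3213348388672)
sq s [ 399.8969104  -276.98207106] ((400.2532653808594, -278.5399475097656), (101.74356079101562, 113.52949523925781), 60.48662185668945)
Csq [655.98299738 174.38673063] ((105.08069610595703, 96.41149139404297), 88.8354721069336)
Lobl [463.50684844  76.27423061] ((140.82994079589844, 86.4634780883789), 69.14238739013672)
```

The small lid is seated: centre (510,406) against the canister's (511,407). Next is the square lid.

play_rows(steps=[[[0.012,0.031,0.02],[0,0,0],0.4],[[0.012,0.031,0.02],[0,0,0],0.4],[[0,0,0.03],[0,0,0],0.4],[[0,0,0.03],[0,0,0],0.4],[[0,0,0.018],[0,0,0],0.4],[[0,0,0.012],[0,0,0],0.4],[[0,0,0.007],[0,0,0],0.4],[[0,0,0],[0,0,0],0],[[0,0,0],[0,0,0],-0.3],[[0,0,0],[0,0,0],-1],[[0,0,0],[0,0,0],-1],[[0,0,0],[0,0,0],-1]])

```text
clock: 14.8
tool_pos: [0.3973, -0.2744, 0.0953]
ee_rot: [0.0, 0.964, -0.266, 0.001]
wrist_force: [0.3, 0.8, 6.3]
finger_gap: 0.0148
grip_force: 59.6
```

play_rows(steps=[[[0,0,0],[0,0,0],-1],[[0,0,0],[0,0,0],-1]])

```text
clock: 15.0
tool_pos: [0.3973, -0.2744, 0.0953]
ee_rot: [0.0, 0.964, -0.266, 0.001]
wrist_force: [-0.8, 1.4, 5.9]
finger_gap: 0.0151
grip_force: 59.7
```

play_rows(steps=[[[0,0,-0.02],[0,0,0],-1],[[0,0,-0.04],[0,0,0],-1],[[0,0,-0.04],[0,0,0],-1],[[0,0,-0.035],[0,0,-6],-1],[[0,0,0],[0,0,-8],-1],[[0,0,0],[0,0,-8],-1],[[0,0,0],[0,0,-7.5],-1],[[0.014,-0.024,0],[0,0,0],-1],[[0.022,-0.038,0],[0,0,0],-1],[[0.022,-0.038,0],[0,0,0],-1],[[0.022,-0.038,0],[0,0,0],-1],[[0.022,-0.038,0],[0,0,0],-1]])

```text
clock: 16.2
tool_pos: [0.5037, -0.099, 0.2295]
ee_rot: [0.0, 1.0, -0.012, -0.0]
wrist_force: [-0.4, -0.3, -1.2]
finger_gap: 0.0153
grip_force: 58.8
```

play_rows(steps=[[[0.022,-0.038,0],[0,0,0],-1],[[0.022,-0.038,0],[0,0,0],-1],[[0.022,-0.038,0],[0,0,0],-1],[[0.022,-0.038,0],[0,0,0],-1],[[0.022,-0.038,0],[0,0,0],-1],[[0.022,-0.038,0],[0,0,0],-1],[[0.015,-0.025,0],[0,0,0],-1],[[0.008,-0.012,0],[0,0,0],-1],[[0,0,0],[0,0,0],-1],[[0,0,0],[0,0,0],-1]])

```text
clock: 17.2
tool_pos: [0.6641, 0.1603, 0.229]
ee_rot: [0.0, 1.0, -0.012, -0.001]
wrist_force: [0.5, -0.8, -1.2]
finger_gap: 0.0146
grip_force: 58.9
```

Run:
```python
from h import *
go(655,174.5,157,-1.2)
t=shot('top','pics/t6.png'); s=shot('side','pics/s6.png')
a=t["color"][60:200,140:280];b=s["color"][110:250,90:230]
cv2.imwrite('pics/6c.png',cv2.convertScaleAbs(cv2.resize(np.hstack([a,b]),(800,400),interpolation=cv2.INTER_CUBIC)[:,:,::-1],alpha=1.6))
z=env.sense()['tool_pos'][2]-.095
h=blob(s,(160,170),*WOOD); q=foot(s,h,z+.016,z+.008); print(h.min(0),h.max(0),cen(q),cv2.minAreaRect(q))
```

```text
t 17.2 pos [664.1 160.3 229. ] phi -1.3 tilt [-0.001 -0.    -1.   ] gap 0.015 F [ 0.5 -0.8 -1.2] j1,6 [0.06 1.66]
shift [ -9.3 -14.   72. ] turn -0.1
[ 52. 147.] [178. 226.] [697.40439526 215.55101474] ((674.1605834960938, 235.61920166015625), (197.2136688232422, 292.806640625), 8.760626792907715)
```

View pics/6c.png

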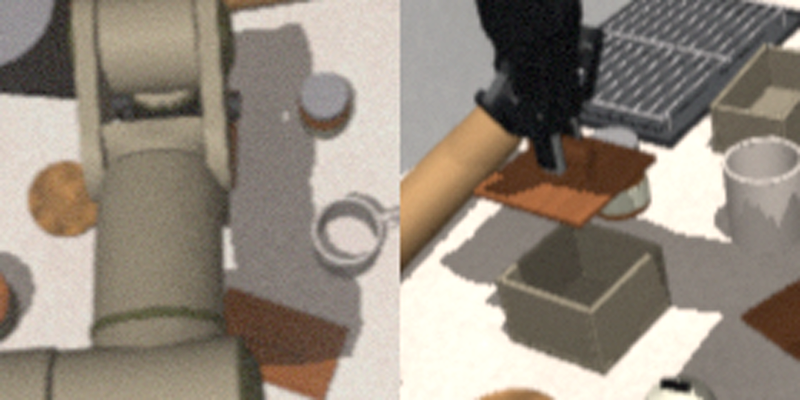

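The side crop shows the square lid level above and slightly behind the square canister. I centre it and lower it near the rim, then check again.

play_rows(steps=[[[-0.005,-0.007,0.012],[0,0,0],-1],[[-0.004,-0.007,0.012],[0,0,0],-1],[[0,0,0.01],[0,0,0],-1],[[0,0,0.008],[0,0,0],-1],[[0,0,0.004],[0,0,0],-1],[[0,0,0],[0,0,0],-1],[[0,0,0],[0,0,0],-1]])

```text
clock: 18.0
tool_pos: [0.6561, 0.1746, 0.1837]
ee_rot: [-0.0, 1.0, -0.012, 0.0]
wrist_force: [0.6, -0.1, -1.5]
finger_gap: 0.015
grip_force: 58.9
```

Run:
```python
from h import *
go(655,174.5,157,-1.2)
s=shot('side','pics/s7.png')
z=env.sense()['tool_pos'][2]-.0953
im=np.full_like(s["color"],255); im[130:240,100:190]=s["color"][130:240,100:190]; d=dict(s,color=im)
h=blob(d,(155,185),(0,95,25),(13,255,255)); 
print([(p.tolist(),(onz(s,*p,z+.016)[:2]*1000).round(0).tolist()) for p in cv2.approxPolyDP(np.int32(h),4,True)[:,0]])
print([(n,np.round(proj(s,(X/1000,Y/1000,z+.016)),1)) for n,X,Y in (('far?',708,121.5),('a',708,227.5),('near',602,227.5),('b',602,121.5))])
cv2.imwrite('pics/7c.png',cv2.convertScaleAbs(cv2.resize(s["color"][140:250,100:220],(720,660),interpolation=cv2.INTER_CUBIC)[:600,:,::-1],alpha=1.6))
```

```text
t 18.0 pos [656.1 174.6 183.7] phi -1.4 tilt [ 0.001 -0.    -1.   ] gap 0.015 F [ 0.6 -0.1 -1.5] j1,6 [0.09 1.68]
shift [-1.1  0.1 26.7] turn -0.2
[([174, 167], [654.0, 71.0]), ([179, 185], [600.0, 132.0]), ([155, 210], [597.0, 233.0]), ([119, 197], [702.0, 227.0]), ([155, 169], [693.0, 97.0])]
[('far?', array([144.5, 172.7])), ('a', array([116.9, 196.5])), ('near', array([154.7, 208. ])), ('b', array([180.4, 182.5]))]
```

View pics/7c.png

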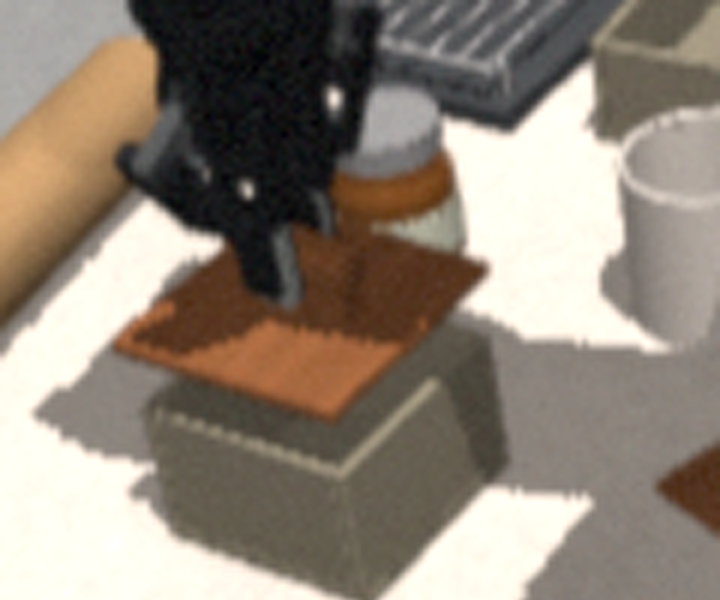

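The lid is level, and its corners at px (119,197), (155,210) and (181,185) lie within 3 mm of where they should be. I lower it.

play_rows(steps=[[[0,0,0.008],[0,0,0],-1],[[0,0,0.006],[0,0,0],-1],[[0,0,0.004],[0,0,0],-1],[[0,0,0.003],[0,0,0],-1],[[0,0,0.002],[0,0,0],-1],[[0,0,0.001],[0,0,0],-1],[[0,0,0],[0,0,0],-1],[[0,0,0],[0,0,0],-1]])

```text
clock: 18.85
tool_pos: [0.6559, 0.1748, 0.1596]
ee_rot: [-0.0, 1.0, -0.012, 0.0]
wrist_force: [-0.2, 0.4, -1.7]
finger_gap: 0.015
grip_force: 58.9
```

play_rows(steps=[[[0,0,0.001],[0,0,0],-1],[[0,0,0.001],[0,0,0],-1],[[0,0,0],[0,0,0],-1],[[0,0,0],[0,0,0],-1]])

```text
clock: 19.25
tool_pos: [0.6558, 0.1747, 0.1574]
ee_rot: [0.0, 1.0, -0.012, -0.0]
wrist_force: [0.2, 0.4, -1.9]
finger_gap: 0.0149
grip_force: 59.0
```

play_rows(steps=[[[0,0,0.001],[0,0,0],-1],[[0,0,0.0005],[0,0,0],-1],[[0,0,0],[0,0,0],-1],[[0,0,0],[0,0,0],-1]])

```text
clock: 19.65
tool_pos: [0.6557, 0.1748, 0.1573]
ee_rot: [0.0, 1.0, -0.012, 0.001]
wrist_force: [-3.6, -0.9, 6.6]
finger_gap: 0.0147
grip_force: 60.2
```

The square lid contacted at exactly the seated height. I release it and go to the oblong lid.

play_rows(steps=[[[0,0,0],[0,0,0],-0.2],[[0,0,0],[0,0,0],0.1],[[0,0,0],[0,0,0],0.4],[[0,0,0],[0,0,0],0.4],[[0,0,-0.015],[0,0,0],0.4],[[0,0,-0.03],[0,0,0],0.4],[[0,0,-0.03],[0,0,0],0.4],[[-0.038,0.0205,0],[0,0,0],0.4],[[-0.038,0.0205,0],[0,0,0],0.4],[[-0.038,0.0205,0],[0,0,0],0.4],[[-0.038,0.0205,0],[0,0,0],0.4],[[-0.038,0.0205,0],[0,0,0],0.4]])

```text
clock: 20.85
tool_pos: [0.4617, 0.0763, 0.231]
ee_rot: [0.0, 1.0, -0.012, 0.0]
wrist_force: [-0.2, -1.3, 0.8]
finger_gap: 0.0596
grip_force: 0.0
```

play_rows(steps=[[[0,0,0.004],[0,0,-7.85],0.4],[[0,0,0.004],[0,0,-7.85],0.4],[[0,0,0.004],[0,0,-7.85],0.4],[[0,0,0.004],[0,0,-7.85],0.4],[[0,0,0.004],[0,0,-7.85],0.4],[[0,0,0.004],[0,0,-7.85],0.4],[[0,0,0.004],[0,0,-7.85],0.4],[[0,0,0.004],[0,0,-7.85],0.4],[[0,0,0],[0,0,-7.85],0.4]])

```text
clock: 21.75
tool_pos: [0.4633, 0.0768, 0.1986]
ee_rot: [-0.0, 0.821, 0.571, -0.0]
wrist_force: [-1.0, -0.4, 0.1]
finger_gap: 0.0596
grip_force: 0.0
```

Run:
```python
from h import *
go(463.5,75.8,95,69.2)
t=shot('top','pics/t8.png'); s=shot('side','pics/s8.png')
h=blob(t,(205,117),*WOOD); q=foot(t,h,.078,.07); print('sq t',cen(q),cv2.minAreaRect(q)[1:])
im=np.full_like(s["color"],255); im[175:240,100:200]=s["color"][175:240,100:200]; d=dict(s,color=im)
h=blob(d,(155,205),*WOOD); q=foot(d,h,.078,.07); print('sq s',cen(q),cv2.minAreaRect(q)[1:])
h=blob(s,(250,222),*WOOD); q=foot(s,h,.016,.008); print('Lobl s',cen(q),cv2.minAreaRect(q)[1:])
a=t["color"][90:230,150:290];b=s["color"][130:270,110:250]
cv2.imwrite('pics/8c.png',cv2.convertScaleAbs(cv2.resize(np.hstack([a,b]),(800,400),interpolation=cv2.INTER_CUBIC)[:,:,::-1],alpha=1.6))
```

```text
t 21.8 pos [463.3  76.8 198.6] phi 69.6 tilt [-0.001  0.    -1.   ] gap 0.06 F [-1.  -0.4  0.1] j1,6 [-0.09  0.27]
shift [ -0.9   0.6 103.6] turn 0.4
sq t [653.84505904 174.36458631] ((100.3022232055664, 102.5077896118164), 89.45140838623047)
sq s [653.52465617 172.93759106] ((114.7545166015625, 110.5105972290039), 89.05127716064453)
Lobl s [462.5824269   74.80331729] ((142.17440795898438, 86.9180679321289), 69.74601745605469)
```

View pics/8c.png

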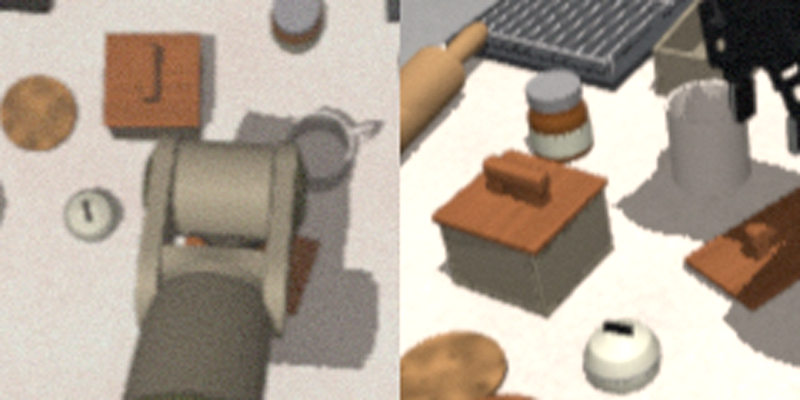

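The square lid is flat on its tub at top px (203,119). I grasp the oblong lid.

play_rows(steps=[[[-0.001,0,0.03],[0,0,0],0.4],[[0,0,0.03],[0,0,0],0.4],[[0,0,0.02],[0,0,0],0.4],[[0,0,0.015],[0,0,0],0.4],[[0,0,0.008],[0,0,0],0.4],[[0,0,0],[0,0,0],0],[[0,0,0],[0,0,0],-0.3],[[0,0,0],[0,0,0],-1],[[0,0,0],[0,0,0],-1],[[0,0,0],[0,0,0],-1],[[0,0,0],[0,0,0],-1],[[0,0,0],[0,0,0],-1]])

```text
clock: 23.05
tool_pos: [0.4635, 0.0758, 0.0968]
ee_rot: [0.001, 0.823, 0.568, 0.001]
wrist_force: [-1.0, -0.3, 6.5]
finger_gap: 0.0148
grip_force: 59.5
```

Run:
```python
from h import *
go(661,-177,230,95.5)
```

```text
t 23.1 pos [463.5  75.8  96.8] phi 69.3 tilt [ 0.002 -0.    -1.   ] gap 0.015 F [-1.  -0.3  6.5] j1,6 [-0.09  0.27]
shift [-166.5  274.5 -132.8] turn -26.2
```

play_rows(steps=[[[0,0,-0.02],[0,0,0],-1],[[0,0,-0.04],[0,0,0],-1],[[0,0,-0.045],[0,0,0],-1],[[0,0,-0.04],[0,0,0],-1],[[-0.012,0.02,0],[0,0,0],-1],[[-0.023,0.038,0],[0,0,0],-1],[[-0.023,0.038,0],[0,0,0],-1],[[-0.023,0.038,0],[0,0,0],-1],[[-0.023,0.038,0],[0,0,0],-1],[[-0.023,0.038,0],[0,0,0],-1],[[-0.023,0.038,0],[0,0,0],-1],[[-0.012,0.02,0],[0,0,0],-1]])

```text
clock: 24.25
tool_pos: [0.6575, -0.1733, 0.2402]
ee_rot: [0.0, 0.823, 0.568, -0.0]
wrist_force: [-0.9, 0.9, -0.8]
finger_gap: 0.0147
grip_force: 58.9
```

play_rows(steps=[[[0,0,0],[0,0,-6.5],-1],[[0,0,0],[0,0,-6.5],-1],[[0,0,0],[0,0,-6.5],-1],[[0,0,0],[0,0,-6.5],-1],[[0,0,0],[0,0,0],-1],[[0,0,0],[0,0,0],-1]])

```text
clock: 24.85
tool_pos: [0.6563, -0.1703, 0.2408]
ee_rot: [-0.0, 0.675, 0.738, -0.0]
wrist_force: [0.2, 0.5, -0.8]
finger_gap: 0.0148
grip_force: 58.9
```

Run:
```python
from h import *
go(661,-177,165,95.5)
s=shot('side','pics/s9.png')
h=blob(s,(220,152),*STONE); q=foot(s,h,.058,0); print('Cobl s',cen(q),cv2.minAreaRect(q)[1:])
cv2.imwrite('pics/9c.png',cv2.convertScaleAbs(cv2.resize(s["color"][70:180,160:300],(720,566),interpolation=cv2.INTER_CUBIC)[:,:,::-1],alpha=1.6))
```

```text
t 24.9 pos [ 656.3 -170.3  240.8] phi 95.1 tilt [-0.  0. -1.] gap 0.015 F [ 0.2  0.5 -0.8] j1,6 [-0.43 -0.52]
shift [-7.1  4.1 75.8] turn -0.4
Cobl s [ 675.8371083 -241.7920246] ((93.56500244140625, 358.3851318359375), 8.19946575164795)
```

View pics/9c.png

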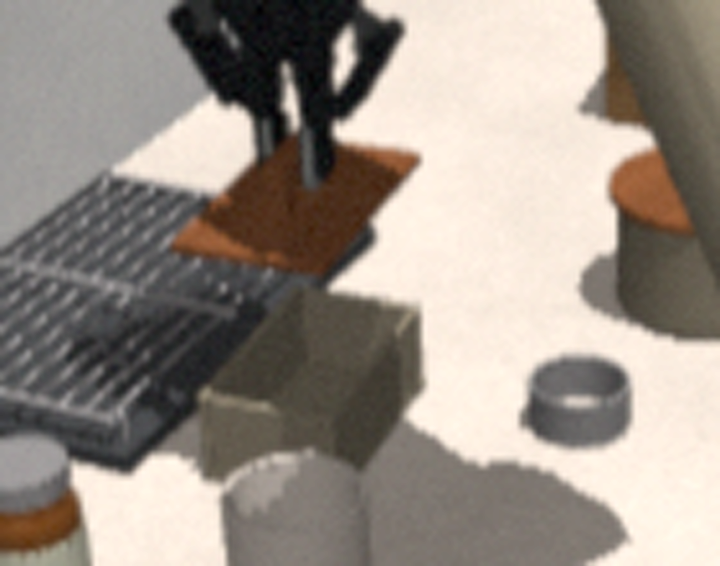

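The oblong lid is level above the oblong tub, with its near corner at about side px (223,123), and the yaw matches. I lower it.

play_rows(steps=[[[-0.004,0.002,0.015],[0,0,0],-1],[[-0.003,0.0025,0.02],[0,0,0],-1],[[0,0,0.018],[0,0,0],-1],[[0,0,0.012],[0,0,0],-1],[[0,0,0.006],[0,0,0],-1],[[0,0,0],[0,0,0],-1],[[0,0,0],[0,0,0],-1]])

```text
clock: 25.6
tool_pos: [0.6618, -0.1771, 0.1706]
ee_rot: [0.001, 0.674, 0.739, 0.0]
wrist_force: [0.8, 0.3, -0.8]
finger_gap: 0.0146
grip_force: 59.0
```

Run:
```python
from h import *
go(661,-177,146.8,95.5)
s=shot('side','pics/s10.png')
cv2.imwrite('pics/10c.png',cv2.convertScaleAbs(cv2.resize(s["color"][90:180,170:270],(660,594),interpolation=cv2.INTER_CUBIC)[:,:,::-1],alpha=1.6))
```

```text
t 25.6 pos [ 661.8 -177.1  170.6] phi 95.3 tilt [ 0.001 -0.001 -1.   ] gap 0.015 F [ 0.8  0.3 -0.8] j1,6 [-0.43 -0.53]
shift [ 0.2 -0.9 23.8] turn -0.2
```

View pics/10c.png

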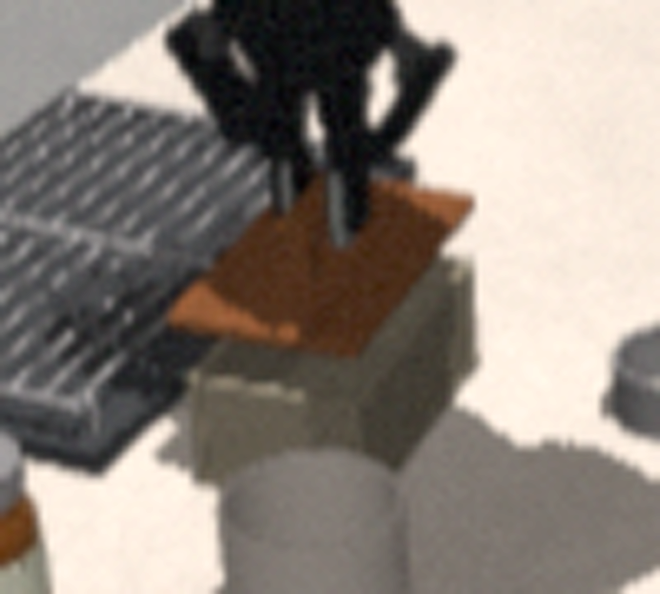

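The lid sits about 2–3 mm to the left (+x): its left corner is at crop (168,320) and the tub's at (192,380). I nudge it -2 mm in x and lower it.

play_rows(steps=[[[0,-0.002,0.006],[0,0,0],-1],[[0,0,0.006],[0,0,0],-1],[[0,0,0.004],[0,0,0],-1],[[0,0,0.003],[0,0,0],-1],[[0,0,0.002],[0,0,0],-1],[[0,0,0.001],[0,0,0],-1],[[0,0,0],[0,0,0],-1],[[0,0,0],[0,0,0],-1]])

```text
clock: 26.45
tool_pos: [0.6597, -0.1772, 0.1481]
ee_rot: [0.0, 0.674, 0.739, 0.0]
wrist_force: [0.0, -0.6, -1.0]
finger_gap: 0.0151
grip_force: 59.0
```

play_rows(steps=[[[0,0,0.001],[0,0,0],-1],[[0,0,0.001],[0,0,0],-1],[[0,0,0],[0,0,0],-1],[[0,0,0],[0,0,0],-1]])

```text
clock: 26.85
tool_pos: [0.6596, -0.1772, 0.1468]
ee_rot: [0.0, 0.674, 0.739, 0.0]
wrist_force: [-3.1, 1.5, 5.6]
finger_gap: 0.0144
grip_force: 59.9
```

Contact came at exactly the seated height. I release and retreat.

play_rows(steps=[[[0,0,0],[0,0,0],-0.2],[[0,0,0],[0,0,0],0.1],[[0,0,0],[0,0,0],0.4],[[0,0,0],[0,0,0],0.4],[[0,0,-0.015],[0,0,0],0.4],[[0,0,-0.03],[0,0,0],0.4],[[0,0,-0.04],[0,0,0],0.4],[[0,-0.045,0],[0,0,0],0.4],[[0,-0.045,0],[0,0,0],0.4],[[0,-0.045,0],[0,0,0],0.4],[[0,-0.045,0],[0,0,0],0.4],[[0,-0.045,0],[0,0,0],0.4]])

```text
clock: 28.05
tool_pos: [0.4337, -0.1977, 0.231]
ee_rot: [0.0, 0.674, 0.739, -0.0]
wrist_force: [-0.0, -1.5, 0.3]
finger_gap: 0.0597
grip_force: 0.0
```

Run:
```python
from h import *
go(400,-177,230,95.5)
t=shot('top','pics/t11.png'); s=shot('side','pics/s11.png')
for n,p,z in (('obl',(313,116),.066),('sq',(203,119),.078),('large',(393,160),.084),('small',(132,162),.08)):
    h=blob(t,p,*WOOD); q=foot(t,h,z,z-.008); print(n,cen(q).round(1),cv2.minAreaRect(q)[1:])
h=blob(s,(220,142),*WOOD); q=foot(s,h,.066,.058); print('obl s',cen(q).round(1),cv2.minAreaRect(q)[1:])
a=t["color"][80:220,90:430]; b=s["color"][90:330,90:340]
o=np.vstack([cv2.resize(a,(680,280),interpolation=cv2.INTER_CUBIC),np.pad(cv2.resize(b,(333,320),interpolation=cv2.INTER_CUBIC),((0,0),(0,347),(0,0)))])
cv2.imwrite('pics/11c.png',cv2.convertScaleAbs(o[:,:,::-1],alpha=1.6))
```

```text
t 28.1 pos [ 433.7 -197.7  231. ] phi 95.3 tilt [ 0. -0. -1.] gap 0.06 F [-0.  -1.5  0.3] j1,6 [-0.68 -0.77]
shift [ 23.7 -31.7   1. ] turn -0.2
obl [ 658.8 -176.5] ((88.88589477539062, 143.96485900878906), 4.738368034362793)
sq [653.8 174.3] ((101.25706481933594, 101.49974822998047), 88.84073638916016)
large [ 506.5 -418.6] ((117.12079620361328, 116.82281494140625), 42.44068908691406)
small [509.9 405.6] ((84.06072235107422, 81.70374298095703), 0.6667585372924805)
obl s [ 660.2 -180.6] ((92.22245025634766, 160.25477600097656), 6.121112823486328)
```

View pics/11c.png

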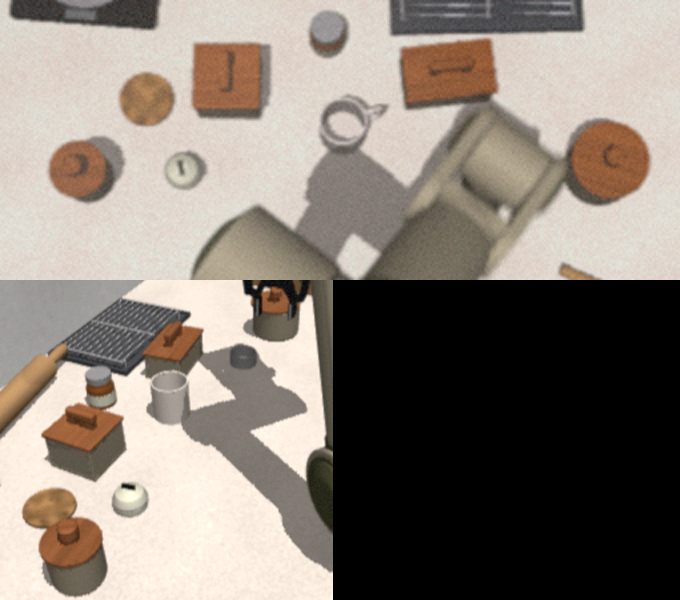

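All four lids lie flat on their canisters. In the top view they are at px (315,116), (204,119), (394,160) and (130,164). The mug has not moved, so I hand in.

```bash
python3 -c "
from h import *
print(env.job_done())"
```

```text
the job is handed in; nothing more can be done
None
```

All four lids are down flat on their own canisters, within about 3 mm of centre in the last pictures, with the canisters and mug left where they stood; the job was handed in at about 28 s.

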